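# Hang the mallet on the gated hook between its neighbours

### The arm

A 6-joint arm with a two-finger parallel gripper is mounted at the origin on the work surface. World frame = base frame: x ahead of the robot, y to its left, z up, the work surface at z = 0. Lengths are in m, angles in rad, forces in N, time in s.
With the tool pointing down it reaches from about 0.35 to 0.775 m from the base axis. Payload 5.5 kg.
Tool frame: the origin (TCP) lies at the very end of the fingers, on their centre line; the grasp point (between the pads) lies env.grasp_offset behind it (env.grasp_offset is the distance from the TCP to the grasp point, in m); x points along the fingers, y is the direction in which the jaws open and shut, and the axes are right-handed (so a half turn about x gives the same grasp; the last joint's range is limited). The gripper opens to 85 mm and grips with 20 to 120 N. Pads are 22 mm wide; open, the fingers measure 114 mm over their backs; the gripper's body (76 mm by 85 mm) begins 54 mm behind the grasp point. The pads swing forward as they close: fully open they stand 13 mm farther back than shut.
Start: joints at [-0.14, 0.313, 0.046, 1.304, 0, 1.431], TCP at [0.575, -0, 0.231] pointing down, gripper open.
Joint ranges: [-2.76, 2.76], [-0.86, 1.69], [-1.03, 1.26], [-2.2, 2.34], [-1.47, 1.5], [-3.14, 3.14]. Speed limits (rad/s): [2.57, 2.57, 3.14, 3.14, 3.14, 3.14].

### API

Orientations are given as a unit quaternion [w, x, y, z].
In Python, from workcell import get_state, viewer, job, env gives the robot as it stands.
- The arm moves only by the tool send_rows, never from a script. Its argument "plan" is a list of rows, each a list of 6 numbers: the shift along the tool's x, y, z in mm, then the turn, a rotation vector about the tool's x, y, z in degrees. A call has exactly 10 rows; each row is the pose to reach, as a shift and turn from the pose commanded when the call began, along the tool's axes at that moment; what a row does not reach only later rows make up. A row lasts 1/8 s, in which the tool goes at most 62.5 mm and 10.7 degrees, less where a joint would pass 70% of its speed; a pose out of reach is approached as far as the arm can. A call with a gripper value outside its range is refused whole. "claw" is the finger opening in mm, from 0 to 85.4, set as the call begins (left out, the last holds). The fingers move at their own pace and stop on an object; "newtons" is the grip in N (left out, the last holds). Time passes only in rows, so rows that repeat a pose let the fingers close, or fill a call up. It gives the time, the measured TCP pose, the force and the opening at its end, in the units of the state.
- get_state(): the state, without advancing time (a new reading comes with each control period).
- viewer.read_camera(name): name is "scene" or "side" or "wrist"; returns a dict with "frame" (480x640x3 uint8, blue, green, red), "mtx" (3x3 intrinsics, pixels), "k1" (the pictures are not rectified: a ray, as slopes to the right and down, at radius r is drawn at 1 + k1 r^2 times it, then the intrinsics apply), "rvec" (rotation vector, rad) and "tvec" (3), from world to camera coordinates, as OpenCV has them. Camera axes: x right, y down, z forward; pixel columns grow to the right and rows downward; lengths in m; the calibration is good to about 2 mm. A picture is of the moment at which its call begins. There is no depth.
- job.hand_in(): hands the job in, once; it reports no verdict.
The state is a dict: "clock": time; "joint_pos": joint angles; "qvel": joint speeds; "tau": joint torques, N m; "tcp_pos": TCP position; "orientation": TCP orientation; "wrist_force": force on the tool from outside, world axes, zero at the start; "ft_torque": the same for the moment, N m; "finger_gap": finger opening in m.
Only numpy, scipy, OpenCV 4.12 (cv2) and the standard library are available. Lean on these libraries where they do the work, as an engineer would, in place of code of your own. Each camera call takes 0.05 s, during which the arm holds its last target.

### The job

Take the mallet out of the steel trough and hang it on the free middle hook of the tool rack: push its handle in between the prongs, past the sprung gate so that the gate shuts behind it, and set its head down gently, level and square on both prongs. The middle hook is not exactly in the middle of its place, so feel for its mouth lightly and never force or hammer the rack. Do not knock the tools hanging on either side, or disturb the cake pack and the carton.

Things in the scene. Friction and masses are not known exactly. Their poses are not given: they have to be found in the camera images.
- mallet_head (a point): Centre of the head of the mallet to hang, the only tool in the trough. Aluminium block head 36 (own x) x 52 (y) x 44 (z, up) mm, to be gripped from above across its 36 mm. Below it a wooden handle of square section, 18 x 18 mm along the same axes, ends 131 mm below this point. 0.2 to 0.4 kg. At the start it is upright, its head resting across the trough's two long rims.
- trough: Fixed open steel trough, 130 (own x) x 46 (y) x 130 mm high, walls 3 mm. Origin: centre of its underside. The mallet's handle hangs inside; lift it fully out (about 115 mm) before moving sideways.
- rack: Fixed steel rack of three forked hooks 76 mm apart along its y. Origin on the bench below the middle place; x points into the rack, away from the robot, z up. Each fork has two level prongs along x, 10 mm high, tops 150 mm above the bench. The outer forks (tips turned up 6 mm) carry the neighbours. Nothing else of the rack is higher than the prongs, but for a 1 mm plate at x = 27 to 61 mm.
- mouth (a point): Nominal mouth of the middle fork: 50 mm before the rack's origin, level with the prongs' tops. The real fork is fixed anywhere up to 16 mm to either side of this along the rack's y; the reading does not tell: feel for it. Gap 21 mm between prongs 16 mm wide with flat square ends, 5 mm before this point: a handle that misses the gap stops with its axis 14 mm before this point.
- seat (a point): Nominal seat of the middle fork (same unknown side offset): above the rack's origin, level with the prongs' tops, so a hung mallet's head centre is 22 mm above it. Behind the gate the handle's axis may be from 0 to 15 mm beyond this point; there a stop block ends the gap. Enter with the head a few mm above the prongs, then lower.
- gate (a joint): Sprung gate of the middle fork: steel finger 18 mm long just below the prongs, pivoted under the -y prong. 0 = shut across the gap; up to 1.5 rad pushed inward. The handle meets it with its axis 8 mm beyond the mouth point and needs about 5 to 10 N to push it aside; it springs shut once the handle's axis has passed the seat point. It never opens outward.
- tenderiser_head (a point): A neighbour on the rack (left or right), must stay: mallet with steel block head 40 x 52 (along the rack's y) x 40 mm. Point in the middle of the head, 18 mm above the prongs' tops. Loose.
- scraper_head (a point): The other neighbour, must stay: frost scraper with black T-grip 26 x 52 (along the rack's y) x 28 mm, shaft and blade below. Point 18 mm above the prongs' tops, over its shaft. Loose.
- cake_pack: Bystander: round clear cake pack on a black base, 144 mm across, 72 mm high. Origin: centre of its underside. Loose.
- carton: Bystander: cardboard carton 100 x 80 x 70 mm high, between robot and rack. Origin: centre of its underside. Loose.
Mind the look-alikes: they are no part of the job. Leave any blue or purple look-alike of the part that bears mallet_head alone.

How it is judged:
By the outcome, as a careful person would: the job done as asked, in the order asked, and still so for the second after the job is handed in, with the robot touching nothing.
It also fails if it takes over 61 s, if anything falls off the work surface, if the arm or the gripper's body presses on something with over 40 N, if the wrist force passes 120 N, or if a joint passes its speed limit or range.

## Working session

There is one attempt and no reset: what is moved stays moved. The work goes in short steps, Python scripts to look and compute and a tool call to move; the robot and the scene stay as the last step left them, time stands still between calls to the robot, and variables do not carry over. Pictures are saved under pics/ and viewed, and the job is handed in when it is done.

Besides the shell and the picture viewer there is one more tool, called as a command line: name --pt "numbers of a row" for each row, then --argument value for the rest. send_rows: Moves the arm, as the interface text tells. Its arguments: {"type":"object","properties":{"plan":{"type":"array"},"claw":{"type":"number"},"newtons":{"type":"number"}},"required":["plan"]}

```bash
ls; mkdir -p pics; python3 - <<'E'
from workcell import get_state, viewer, job, env
import cv2
print(get_state()); print(env.grasp_offset)
for n in ["scene","side","wrist"]:
    d=viewer.read_camera(n); cv2.imwrite(f"pics/{n}0.png",d["frame"]); print(n,d["mtx"].tolist(),d["k1"],d["rvec"],d["tvec"])
E
```

```text
pics
{'clock': 0.0, 'joint_pos': array([-1.39604501e-01,  3.13975577e-01,  4.49867208e-02,  1.30360901e+00,
       -1.19230395e-05,  1.43122881e+00]), 'qvel': array([-4.40095305e-05,  9.34393177e-04,  4.76181339e-04, -1.02396087e-03,
        1.26250665e-04,  1.88507370e-05]), 'tau': array([-2.90074182e-03, -4.80629075e+01,  2.98531097e+01,  1.95313990e-02,
       -3.83516899e-04, -4.27451073e-05]), 'tcp_pos': array([5.74488406e-01, 5.60572788e-05, 2.30426166e-01]), 'orientation': array([ 0.49948442,  0.49962233,  0.50049669, -0.50039575]), 'wrist_force': array([ 0.27813097, -0.46203102, -0.12117612]), 'ft_torque': array([ 0.03212067,  0.03126264, -0.02752139]), 'finger_gap': 0.08543071044985813}
0.0187
scene [[469.41927238951183, 0.0, 314.8570183575754], [0.0, 469.41927238951183, 247.44146064823533], [0.0, 0.0, 1.0]] 0.021063214903499928 [ 2.15210401  0.73757418 -0.38282673] [-0.3670783  -0.13935029  1.35168801]
side [[554.3705677059202, 0.0, 319.68862225599065], [0.0, 554.3705677059202, 242.5991381429181], [0.0, 0.0, 1.0]] -0.17700358945202774 [ 0.31546305 -2.81291846  1.14505057] [0.5060281  0.22064413 0.95202886]
wrist [[364.92036194220236, 0.0, 321.00338528293776], [0.0, 364.92036194220236, 238.79390581831578], [0.0, 0.0, 1.0]] -0.07470472311106566 [-2.84249944e+00 -2.32600903e-03  2.37863203e-03] [-0.57472114 -0.03957009  0.3795497 ]
```

View pics/scene0.png

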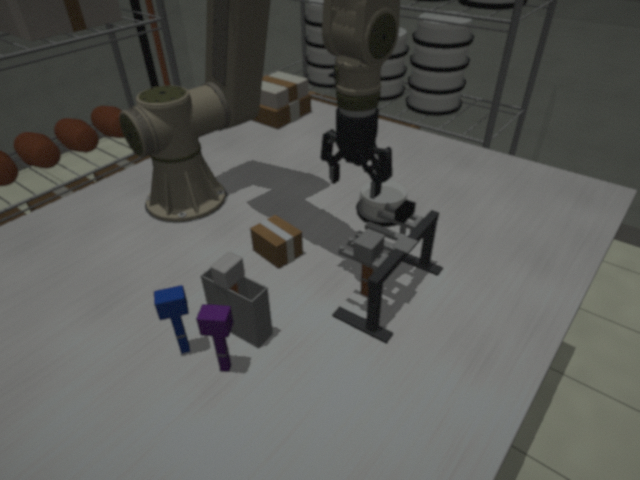

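View pics/side0.png

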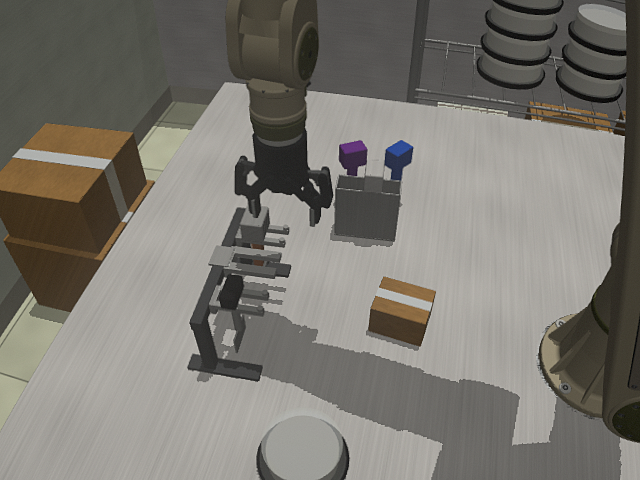

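View pics/wrist0.png

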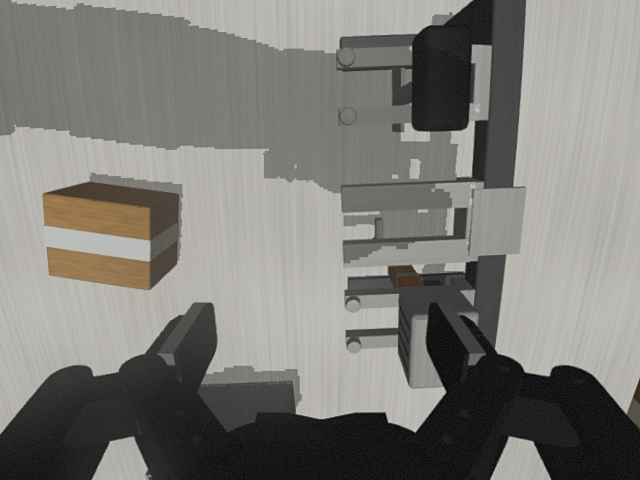

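```bash
cat > h.py <<'E'
import numpy as np, cv2
def setup(d):
    return d["mtx"],d["k1"],cv2.Rodrigues(np.array(d["rvec"],float))[0],np.array(d["tvec"],float).reshape(3)
def ray(d,uv):
    K,k,R,t=setup(d)
    p=cv2.undistortPoints(np.array([[uv]],float),K,np.array([k,0,0,0,0.]))[0,0]
    return -R.T@t, R.T@np.array([p[0],p[1],1])
def onz(d,uv,z):
    c,v=ray(d,uv); return c+v*(z-c[2])/v[2]
def proj(d,P):
    K,k,R,t=setup(d)
    return cv2.projectPoints(np.array(P,float).reshape(-1,1,3),cv2.Rodrigues(R)[0],t,K,np.array([k,0,0,0,0.]))[0].reshape(-1,2)
def tri(a):
    A=np.zeros((3,3));b=np.zeros(3)
    for d,uv in a:
        c,v=ray(d,uv);v/=np.linalg.norm(v);M=np.eye(3)-np.outer(v,v);A+=M;b+=M@c
    return np.linalg.solve(A,b)
E
python3 - <<'E'
import sys;sys.path.insert(0,'.')
from h import *
from workcell import viewer
import pickle
D={n:viewer.read_camera(n) for n in ["scene","side","wrist"]}
pickle.dump(D,open('d0.pkl','wb'))
def crop(n,x,y,w,h,s):
    cv2.imwrite(f"pics/{n}_c.png",cv2.resize(np.clip(D[n]["frame"][y:y+h,x:x+w].astype(int)*(2 if n=='scene' else 1),0,255).astype(np.uint8),None,fx=s,fy=s,interpolation=cv2.INTER_CUBIC))
crop("side",310,130,130,125,5);crop("wrist",330,0,200,400,1.5);crop("scene",140,240,150,140,4)
d=D["wrist"]; print(ray(d,(320,240)))
for uv,z in [((343,187),.15),((343,211),.15),((345,241),.15),((345,265),.15),((347,56),.156),((348,116),.156),((352,304),.156),((354,345),.156)]: print(uv,onz(d,uv,z).round(4))
E
```

```text
(array([0.57545042, 0.07478226, 0.3736506 ]), array([-0.00337279, -0.29792174, -0.95459402]))
(343, 187) [0.5888 0.0392 0.15  ]
(343, 211) [0.5891 0.0241 0.15  ]
(345, 241) [0.5907 0.0043 0.15  ]
(345, 265) [ 0.5911 -0.0122  0.15  ]
(347, 56) [0.5895 0.1129 0.156 ]
(348, 116) [0.5906 0.0809 0.156 ]
(352, 304) [ 0.5959 -0.0375  0.156 ]
(354, 345) [ 0.5982 -0.0691  0.156 ]
```

```bash
ls pics
```

```text
scene0.png
scene_c.png
side0.png
side_c.png
wrist0.png
wrist_c.png
```

View pics/side_c.png

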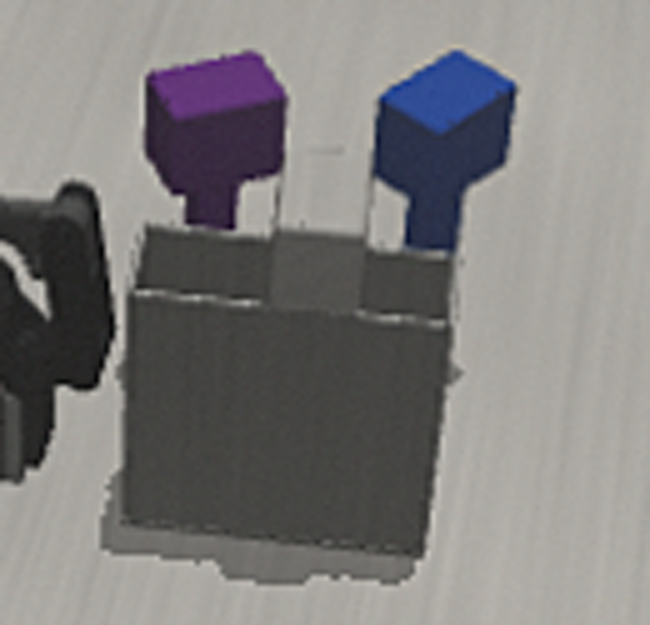

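View pics/wrist_c.png

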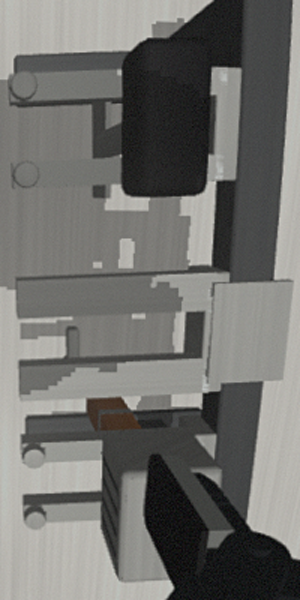

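View pics/scene_c.png

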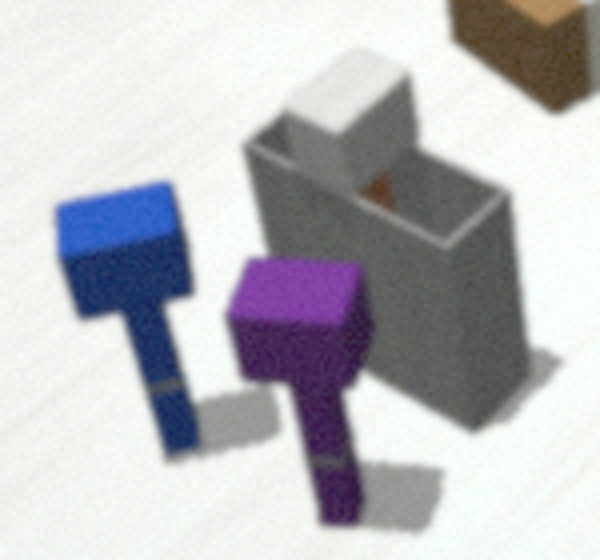

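```bash
python3 - <<'E'
from h import *
import pickle
D=pickle.load(open('d0.pkl','rb'))
s=D["side"];c=D["scene"]
f=lambda p:(310+p[0]/5,130+p[1]/5)
g=lambda p:(140+p[0]/4,240+p[1]/4)
print("rim side")
for p in [(133,290),(450,322),(452,253),(150,228)]: print(onz(s,f(p),.13).round(4))
print("rim scene")
for p in [(246,145),(447,247),(510,192)]: print(onz(c,g(p),.13).round(4))
print("head scene")
for p in [(287,105),(357,48),(410,75),(338,132)]: print(onz(c,g(p),.174).round(4))
print("decoys top scene; purple, blue")
for p in [(245,260),(362,265),(350,325),(230,315)]: print(onz(c,g(p),.174).round(4))
for p in [(58,205),(172,183),(190,240),(65,255)]: print(onz(c,g(p),.174).round(4))
print("decoys top side; purple, blue")
for p in [(147,75),(255,52),(286,97),(180,120)]: print(onz(s,f(p),.174).round(4))
for p in [(380,98),(457,50),(515,88),(443,133)]: print(onz(s,f(p),.174).round(4))
print("carton"); w=D["wrist"]
for p in [(43,194),(88,182),(180,194),(150,208)]: print(onz(w,p,.07).round(4))
E
```

```text
rim side
[ 0.5347 -0.2204  0.13  ]
[ 0.4097 -0.2291  0.13  ]
[ 0.414  -0.2717  0.13  ]
[ 0.5359 -0.2601  0.13  ]
rim scene
[ 0.4169 -0.2779  0.13  ]
[ 0.5415 -0.2687  0.13  ]
[ 0.5397 -0.2256  0.13  ]
head scene
[ 0.4546 -0.2765  0.174 ]
[ 0.4501 -0.2289  0.174 ]
[ 0.4842 -0.2279  0.174 ]
[ 0.4867 -0.2752  0.174 ]
decoys top scene; purple, blue
[ 0.5146 -0.353   0.174 ]
[ 0.5553 -0.3257  0.174 ]
[ 0.5756 -0.3516  0.174 ]
[ 0.5333 -0.377   0.174 ]
[ 0.4254 -0.3797  0.174 ]
[ 0.4536 -0.3413  0.174 ]
[ 0.4872 -0.3592  0.174 ]
[ 0.4526 -0.3963  0.174 ]
decoys top side; purple, blue
[ 0.5467 -0.3033  0.174 ]
[ 0.5066 -0.3291  0.174 ]
[ 0.4891 -0.301   0.174 ]
[ 0.5278 -0.2762  0.174 ]
[ 0.4519 -0.309   0.174 ]
[ 0.4254 -0.3498  0.174 ]
[ 0.3992 -0.3287  0.174 ]
[ 0.4242 -0.2915  0.174 ]
carton
[0.3301 0.022  0.07  ]
[0.3748 0.0319 0.07  ]
[0.4554 0.0207 0.07  ]
[0.4275 0.0087 0.07  ]
```

send_rows --pt "-5 -15 40 0 0 0" --pt "-10 -32 80 -1 0 0" --pt "-15 -50 120 -2 0 0" --pt "-20 -68 160 -3 0 0" --pt "-25 -86 200 -4 0 0" --pt "-30 -100 230 -4 0 0" --pt "-30 -104 248 -4 0 0" --pt "-30 -104 248 -4 0 0" --pt "-30 -104 248 -4 0 0" --pt "-30 -104 248 -4 0 0" --claw 85.4

```text
clock: 1.55
tcp_pos: [0.4714, -0.2469, 0.2611]
orientation: [0.517, 0.482, 0.518, -0.482]
wrist_force: [0.6, -0.5, 0.4]
finger_gap: 0.0858
```

```bash
cat > snap.py <<'E'
import sys,pickle
from h import *
from workcell import viewer,get_state
tag=sys.argv[1]; names=sys.argv[2:] or ["wrist"]
D={n:viewer.read_camera(n) for n in names}
pickle.dump(D,open(f'd{tag}.pkl','wb'))
for n in names: cv2.imwrite(f"pics/{n}{tag}.png",D[n]["frame"])
s=get_state();print(s["clock"],s["tcp_pos"].round(4),s["orientation"].round(4),s["wrist_force"].round(2),s["ft_torque"].round(3),round(s["finger_gap"],4))
E
python3 snap.py 1
```

```text
1.6 [ 0.4714 -0.247   0.2612] [ 0.5174  0.4819  0.5177 -0.4818] [ 0.49 -0.77 -0.26] [ 0.052  0.027 -0.01 ] 0.0853
```

View pics/wrist1.png

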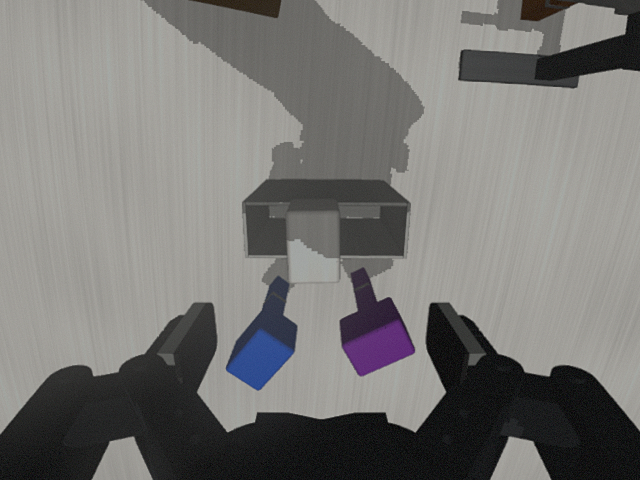

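```bash
python3 - <<'E'
from h import *
import pickle
D=pickle.load(open('d1.pkl','rb'));w=D["wrist"]
im=w["frame"]
cv2.imwrite("pics/c1.png",cv2.resize(im[170:310,230:430],None,fx=4,fy=4,interpolation=cv2.INTER_CUBIC))
for p in [(244,202),(409,203),(409,257),(246,257)]: print(onz(w,p,.13).round(4))
E
```

```text
[ 0.4118 -0.2314  0.13  ]
[ 0.5378 -0.223   0.13  ]
[ 0.5441 -0.2666  0.13  ]
[ 0.4139 -0.2761  0.13  ]
```

View pics/c1.png

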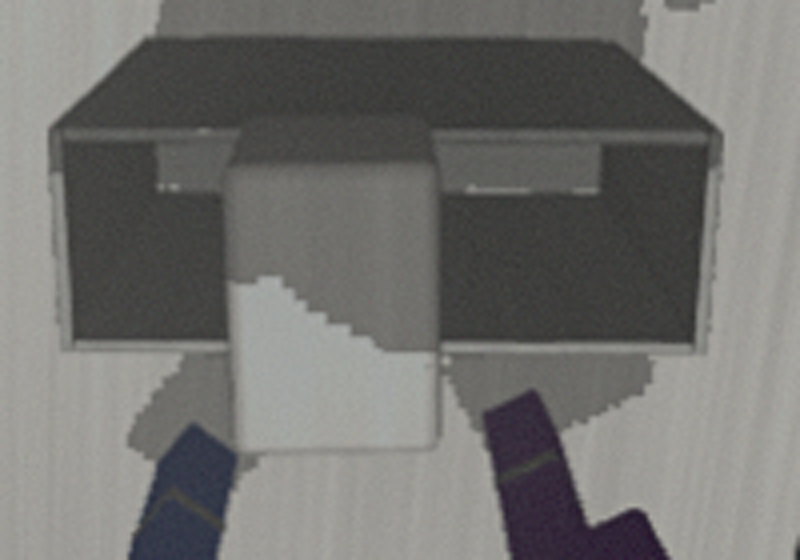

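```bash
python3 - <<'E'
from h import *
import pickle
w=pickle.load(open('d1.pkl','rb'))["wrist"]
P=np.array([onz(w,(230+a/4,170+b/4),.174) for a,b in [(228,162),(438,162),(440,448),(236,450)]])
print(P.round(4),P.mean(0).round(4))
e=(P[1]+P[2]-P[0]-P[3])/2; h=(P[0]+P[1]-P[2]-P[3])/2
print(np.linalg.norm(e),np.degrees(np.arctan2(e[1],e[0])),np.linalg.norm(h),np.degrees(np.arctan2(-h[0],h[1])))
E
```

```text
[[ 0.4484 -0.2256  0.174 ]
 [ 0.4822 -0.2231  0.174 ]
 [ 0.4869 -0.2729  0.174 ]
 [ 0.4521 -0.2759  0.174 ]] [ 0.4674 -0.2494  0.174 ]
0.03439838810394337 4.497083445310081 0.05024819234097209 4.7854719777229295
```

send_rows --pt "20 -2 1 -0.5 0 0" --pt "45 -4 2 -0.5 0 0" --pt "70 -4 2 -0.5 0 0" --pt "90 -4 2 -0.5 0 0" --pt "105 -4 2 -0.5 0 0" --pt "115 -4 2 -0.5 0 0" --pt "121 -4 2 -0.5 0 0" --pt "124 -4 2 -0.5 0 0" --pt "124 -4 2 -0.5 0 0" --pt "124 -4 2 -0.5 0 0"

```text
clock: 2.85
tcp_pos: [0.4674, -0.2505, 0.1378]
orientation: [0.52, 0.48, 0.519, -0.48]
wrist_force: [-0.9, 0.4, 0.7]
finger_gap: 0.0854
```

send_rows --pt "0 0 0 0 0 0" --pt "0 0 0 0 0 0" --pt "0 0 0 0 0 0" --pt "0 0 0 0 0 0" --pt "0 0 0 0 0 0" --pt "0 0 0 0 0 0" --pt "0 0 0 0 0 0" --pt "0 0 0 0 0 0" --pt "0 0 0 0 0 0" --pt "0 0 0 0 0 0" --claw 20 --newtons 60

```text
clock: 4.1
tcp_pos: [0.4673, -0.2504, 0.1376]
orientation: [0.519, 0.48, 0.519, -0.48]
wrist_force: [-0.6, -0.3, 4.6]
finger_gap: 0.0357
```

```bash
python3 snap.py 2 wrist side
```

```text
4.2 [ 0.4673 -0.2504  0.1376] [ 0.5194  0.48    0.519  -0.48  ] [-1.23  0.22  5.18] [ 0.013  0.231 -0.021] 0.0351
```

View pics/wrist2.png

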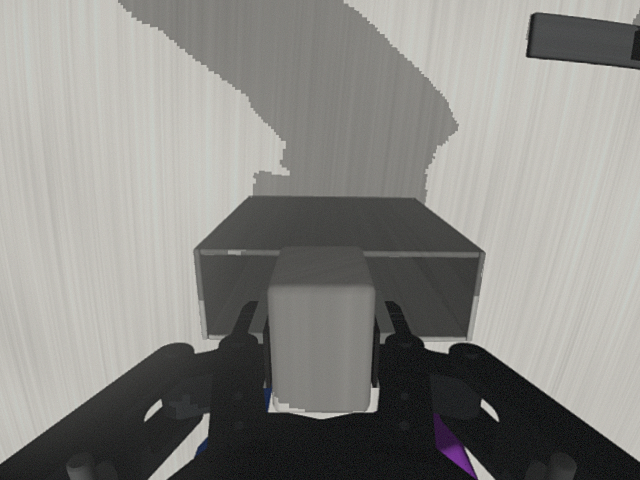

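send_rows --pt "-3 0 0 0 0 0" --pt "-10 0 0 0 0 0" --pt "-25 0 0 0 0 0" --pt "-45 0 0 0 0 0" --pt "-65 0 0 0 0 0" --pt "-85 0 0 0 0 0" --pt "-105 0 0 0 0 0" --pt "-120 0 0 0 0 0" --pt "-132 0 0 0 0 0" --pt "-135 0 0 0 0 0"

```text
clock: 5.45
tcp_pos: [0.4675, -0.2505, 0.2732]
orientation: [0.52, 0.48, 0.519, -0.48]
wrist_force: [0.5, -0.3, -3.7]
finger_gap: 0.0354
```

```bash
python3 snap.py 3 wrist side scene; python3 - <<'E'
from h import *
import pickle
w=pickle.load(open('d2.pkl','rb'))["wrist"]
im=w["frame"]
cv2.imwrite("pics/c2.png",cv2.resize(im[230:430,230:410],None,fx=4,fy=3,interpolation=cv2.INTER_CUBIC))
E
```

```text
5.6 [ 0.467  -0.2502  0.2719] [ 0.519   0.48    0.5195 -0.48  ] [-0.3  -0.01 -3.63] [ 0.023 -0.038 -0.013] 0.0352
```

View pics/side3.png

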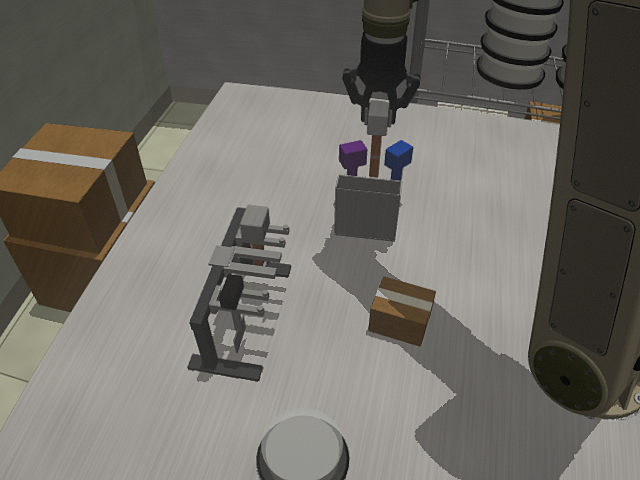

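View pics/c2.png

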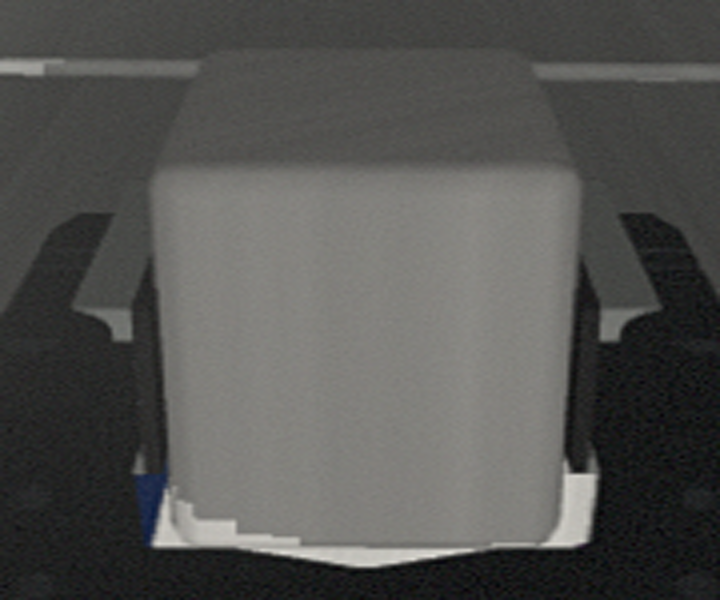

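View pics/wrist3.png

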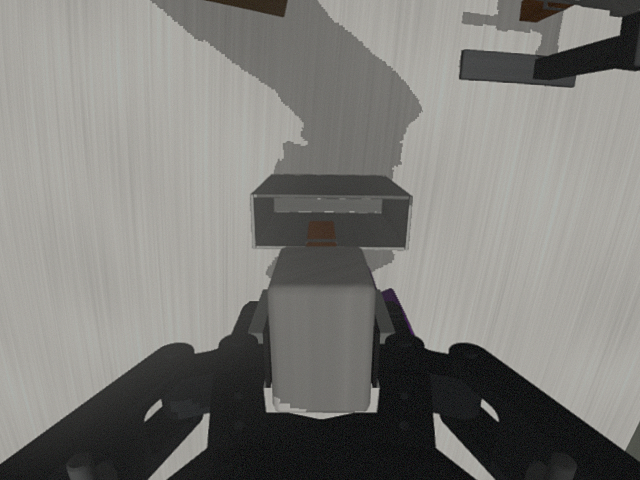

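```bash
python3 - <<'E'
from h import *
import pickle
w=pickle.load(open('d2.pkl','rb'))["wrist"]
tcp=np.array([.4673,-.2504,.1376]);a=np.radians(4.5);Y=np.array([np.cos(a),np.sin(a),0]);Z=np.array([np.sin(a),-np.cos(a),0])
for p in [(150,167),(580,167),(185,546),(560,546)]:
    q=onz(w,(230+p[0]/4,230+p[1]/3),.174); print(q.round(4),(q-tcp)@Y,(q-tcp)@Z)
# rack from wrist0
D=pickle.load(open('d0.pkl','rb'));w=D["wrist"];g=cv2.cvtColor(w["frame"],cv2.COLOR_BGR2GRAY)
for c in (360,400,440): print(c,g[170:275,c].tolist())
cv2.imwrite("pics/c0.png",cv2.resize(w["frame"][170:280,335:535],None,fx=4,fy=4,interpolation=cv2.INTER_CUBIC))
E
```

```text
[ 0.4488 -0.2255  0.174 ] -0.01649896500193348 -0.026266439345948987
[ 0.4829 -0.2228  0.174 ] 0.017737358424599694 -0.026309775067781965
[ 0.4535 -0.2759  0.174 ] -0.015741688408686 0.024334862494260163
[ 0.4877 -0.2732  0.174 ] 0.01851183629736031 0.02431173351070796
360 [118, 124, 119, 121, 121, 123, 122, 123, 122, 121, 120, 124, 118, 109, 86, 68, 96, 112, 110, 109, 111, 110, 113, 106, 108, 111, 110, 109, 110, 111, 111, 113, 108, 112, 110, 111, 107, 108, 108, 108, 107, 133, 168, 185, 179, 146, 123, 123, 124, 125, 125, 123, 121, 125, 166, 180, 179, 180, 177, 179, 180, 180, 181, 181, 178, 181, 181, 182, 174, 115, 76, 73, 76, 90, 106, 111, 110, 109, 108, 105, 106, 105, 108, 106, 110, 112, 105, 106, 105, 106, 147, 156, 156, 156, 156, 156, 161, 174, 182, 180, 183, 180, 179, 184, 185]
400 [125, 124, 120, 124, 123, 119, 123, 122, 122, 125, 127, 118, 95, 71, 85, 109, 111, 112, 110, 110, 109, 108, 106, 109, 108, 109, 108, 109, 108, 110, 107, 108, 108, 108, 105, 108, 108, 107, 105, 108, 119, 123, 120, 120, 121, 119, 121, 120, 121, 123, 122, 119, 123, 122, 118, 121, 120, 121, 122, 121, 120, 120, 123, 121, 122, 121, 123, 92, 67, 67, 68, 75, 101, 106, 102, 105, 101, 103, 145, 156, 157, 158, 156, 158, 155, 155, 151, 157, 156, 154, 153, 151, 155, 157, 159, 91, 56, 53, 59, 54, 57, 55, 58, 63, 70]
440 [123, 123, 123, 122, 121, 124, 125, 126, 125, 126, 108, 64, 82, 142, 159, 162, 156, 151, 108, 106, 104, 105, 105, 108, 109, 108, 104, 106, 104, 105, 108, 105, 102, 102, 104, 107, 103, 110, 115, 123, 121, 122, 120, 122, 121, 123, 119, 124, 122, 121, 122, 119, 122, 121, 121, 121, 121, 121, 124, 119, 120, 121, 122, 122, 124, 95, 74, 63, 63, 73, 141, 159, 154, 153, 150, 152, 153, 152, 152, 154, 153, 153, 154, 150, 150, 154, 150, 153, 155, 150, 151, 153, 153, 124, 120, 118, 120, 118, 122, 121, 121, 127, 123, 49, 33]
```

View pics/c0.png

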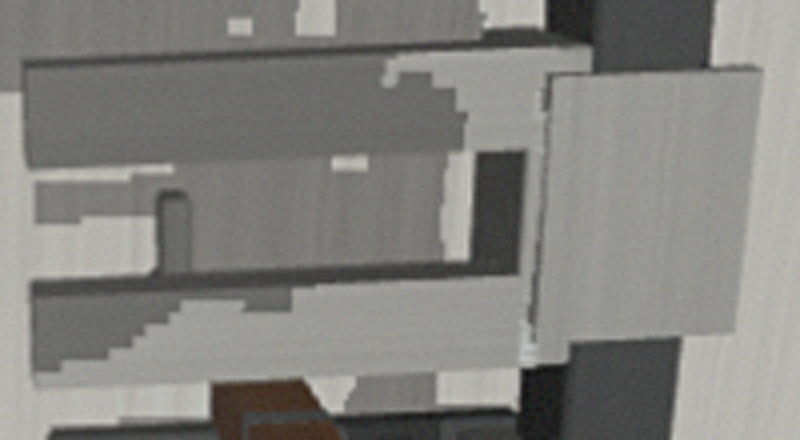

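```bash
python3 - <<'E'
from h import *
import pickle
w=pickle.load(open('d0.pkl','rb'))["wrist"]
E={}
for n,pts in dict(po=[(360,185.7),(400,184),(440,182.5)],pi=[(360,210.8),(400,209.8),(440,208)],mi=[(360,243.2),(400,241.5),(440,239.6)],mo=[(400,264.6),(440,262.8)]).items():
    Q=np.array([onz(w,p,.15) for p in pts]);E[n]=Q;print(n,Q.round(4).tolist())
    l=np.polyfit(Q[:,0],Q[:,1],1);print(' slope deg',np.degrees(np.arctan(l[0])),'y at .6',np.polyval(l,.6))
for p in [(335+25/4,170+62/4),(335+28/4,170+165/4),(335+32/4,170+285/4),(335+36/4,170+385/4)]: print('tip',onz(w,p,.15).round(4))
# plate corners z .151
for p in [(553,73),(762,68),(735,332),(527,365)]: print('plate',onz(w,(335+p[0]/4,170+p[1]/4),.151).round(4))
E
```

```text
po [[0.5992, 0.04, 0.15], [0.6239, 0.0412, 0.15], [0.6488, 0.0423, 0.15]]
 slope deg 2.6601975134214046 y at .6 0.04006159606110316
pi [[0.5997, 0.0242, 0.15], [0.6249, 0.0249, 0.15], [0.6503, 0.0262, 0.15]]
 slope deg 2.286617752902727 y at .6 0.02413011737113602
mi [[0.6004, 0.0029, 0.15], [0.6263, 0.0041, 0.15], [0.6523, 0.0054, 0.15]]
 slope deg 2.7748158553301803 y at .6 0.0028234771900919955
mo [[0.6273, -0.0119, 0.15], [0.6539, -0.0107, 0.15]]
 slope deg 2.6646874247844052 y at .6 -0.013163318867628528
tip [0.5877 0.0401 0.15  ]
tip [0.5884 0.0239 0.15  ]
tip [0.5894 0.0042 0.15  ]
tip [ 0.5904 -0.0131  0.15  ]
plate [0.6698 0.0391 0.151 ]
plate [0.7035 0.0403 0.151 ]
plate [ 0.7061 -0.0035  0.151 ]
plate [ 0.6714 -0.0092  0.151 ]
```

send_rows --pt "0 10 -25 0 0 0" --pt "0 22 -55 0 0 0" --pt "0 34 -90 0.5 0 0" --pt "0 46 -125 1 0 0" --pt "0 58 -160 1.5 0 0" --pt "0 70 -195 1.9 0 0" --pt "0 82 -225 1.9 0 0" --pt "0 90 -245 1.9 0 0" --pt "0 93.4 -253.4 1.9 0 0" --pt "0 93.4 -253.4 1.9 0 0"

```text
clock: 6.85
tcp_pos: [0.5402, 0.0098, 0.2718]
orientation: [0.511, 0.488, 0.512, -0.489]
wrist_force: [-0.1, -0.5, -3.2]
finger_gap: 0.0351
```

```bash
python3 snap.py 4 wrist
```

```text
6.9 [0.5402 0.0093 0.2719] [ 0.5111  0.4882  0.5113 -0.4888] [ 0.22 -0.6  -2.67] [-0.056  0.011 -0.009] 0.0357
```

View pics/wrist4.png

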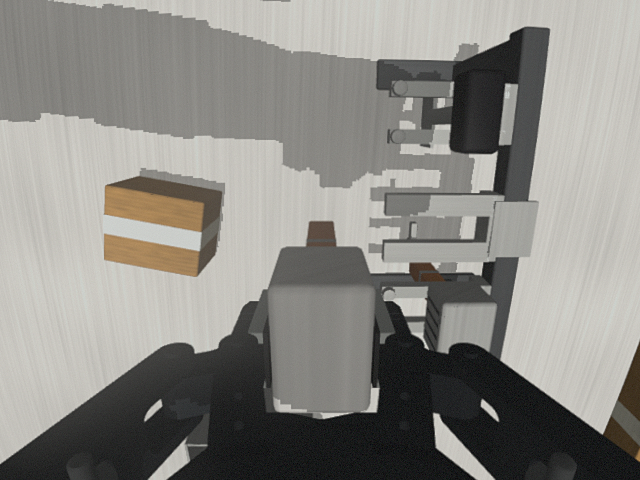

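send_rows --pt "12 0 0 0 0 0" --pt "27 0 0 0 0 0" --pt "42 0 0 0 0 0" --pt "57 0 0 0 0 0" --pt "72 0 0 0 0 0" --pt "87 0 0 0 0 0" --pt "99 0 0 0 0 0" --pt "107 0 0 0 0 0" --pt "110 0 0 0 0 0" --pt "110 0 0 0 0 0"

```text
clock: 8.15
tcp_pos: [0.5406, 0.0096, 0.1624]
orientation: [0.511, 0.489, 0.511, -0.488]
wrist_force: [0.3, 0.3, -3.7]
finger_gap: 0.0354
```

```bash
python3 snap.py 5 wrist side; python3 - <<'E'
from h import *
import pickle
w=pickle.load(open('d5.pkl','rb'))["wrist"]
cv2.imwrite("pics/c5.png",cv2.resize(w["frame"][150:390,250:650],None,fx=2,fy=2,interpolation=cv2.INTER_CUBIC))
s=pickle.load(open('d5.pkl','rb'))["side"]
cv2.imwrite("pics/c5s.png",cv2.resize(s["frame"][170:390,170:400],None,fx=2.5,fy=2.5,interpolation=cv2.INTER_CUBIC))
E
```

```text
8.25 [0.5408 0.0096 0.1628] [ 0.5115  0.4887  0.5109 -0.4883] [ 0.05  0.02 -3.42] [-0.017 -0.022 -0.033] 0.0355
```

View pics/c5.png

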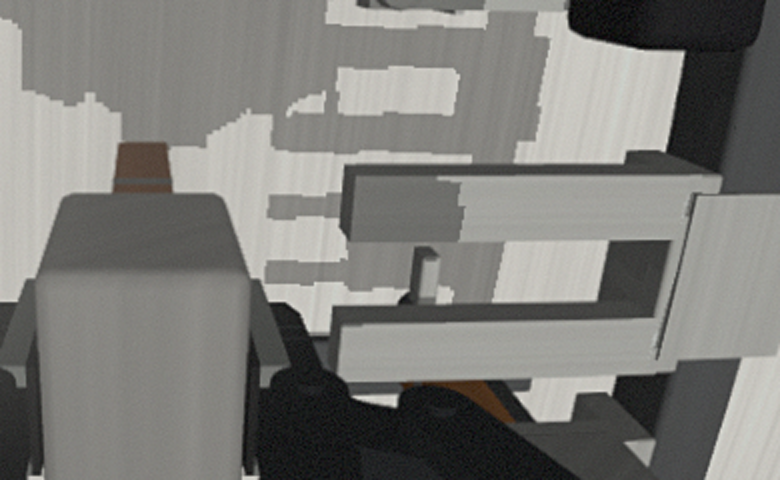

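View pics/c5s.png

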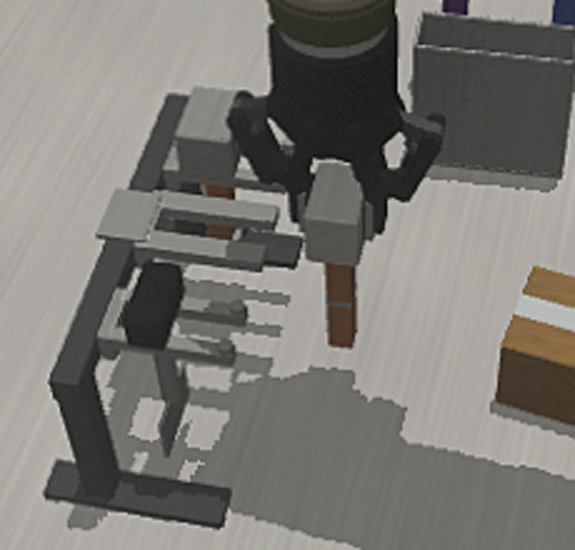

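```bash
python3 - <<'E'
from h import *
import pickle
w=pickle.load(open('d5.pkl','rb'))["wrist"]
f=lambda p:(250+p[0]/2,150+p[1]/2)
for n,p in [('pi',(352,241)),('pi',(600,240)),('mi',(345,322)),('mi',(650,318)),('po',(352,175)),('po',(690,176)),('mo',(400,380)),('mo',(600,374))]: print(n,onz(w,f(p),.15).round(4))
for p in [(118,143),(168,143)]: print('hbot',onz(w,f(p),.0457).round(4))
for p in [(40,270),(246,270)]: print('head top front',onz(w,f(p),.1992).round(4))
E
```

```text
pi [0.5889 0.0235 0.15  ]
pi [0.6487 0.0262 0.15  ]
mi [0.5901 0.0027 0.15  ]
mi [0.6673 0.006  0.15  ]
po [0.5868 0.0393 0.15  ]
po [0.6675 0.0429 0.15  ]
mo [ 0.6061 -0.0129  0.15  ]
mo [ 0.6581 -0.01    0.15  ]
hbot [0.532  0.0172 0.0457]
hbot [0.5503 0.0181 0.0457]
head top front [0.5237 0.0356 0.1992]
head top front [0.5564 0.0371 0.1992]
```

send_rows --pt "0 5 -1 0 0 0" --pt "0 12 -1 0 0 0" --pt "0 19 -1 0 0 0" --pt "0 26 -1 0 0 0" --pt "0 32 -1 0 0 0" --pt "0 37 -1 0 0 0" --pt "0 40 -1 0 0 0" --pt "0 42 -1 0 0 0" --pt "0 44 -1 0 0 0" --pt "0 44 -1 0 0 0"

```text
clock: 9.5
tcp_pos: [0.5844, 0.0127, 0.1623]
orientation: [0.511, 0.489, 0.511, -0.488]
wrist_force: [0.2, 0.1, -2.5]
finger_gap: 0.0354
```

```bash
python3 snap.py 6 wrist side; python3 - <<'E'
from h import *
import pickle
w=pickle.load(open('d6.pkl','rb'))["wrist"]
cv2.imwrite("pics/c6.png",cv2.resize(w["frame"][150:390,230:530],None,fx=2.5,fy=2.5,interpolation=cv2.INTER_CUBIC))
s=pickle.load(open('d6.pkl','rb'))["side"]
cv2.imwrite("pics/c6s.png",cv2.resize(s["frame"][170:390,170:400],None,fx=2.5,fy=2.5,interpolation=cv2.INTER_CUBIC))
E
```

```text
9.6 [0.5842 0.0126 0.1623] [ 0.5112  0.4885  0.5112 -0.4885] [ 0.32 -0.4  -3.62] [ 0.028 -0.025 -0.022] 0.0355
```

View pics/c6.png

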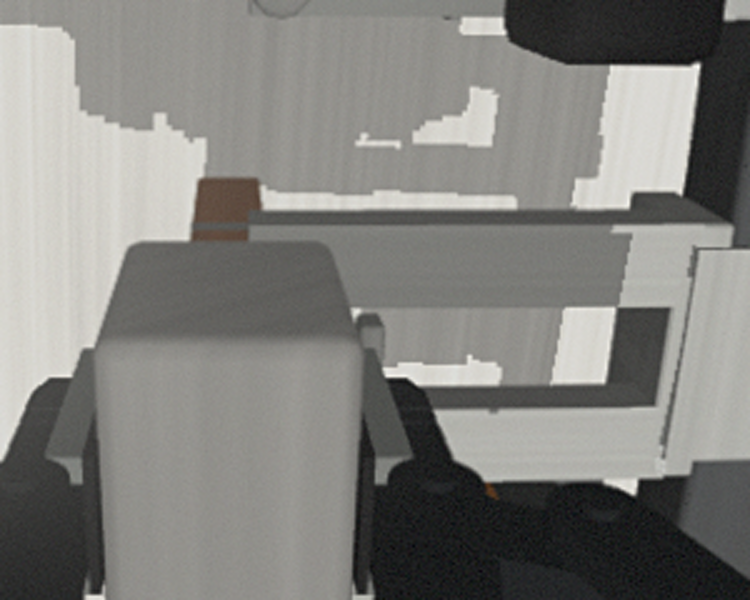

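View pics/c6s.png

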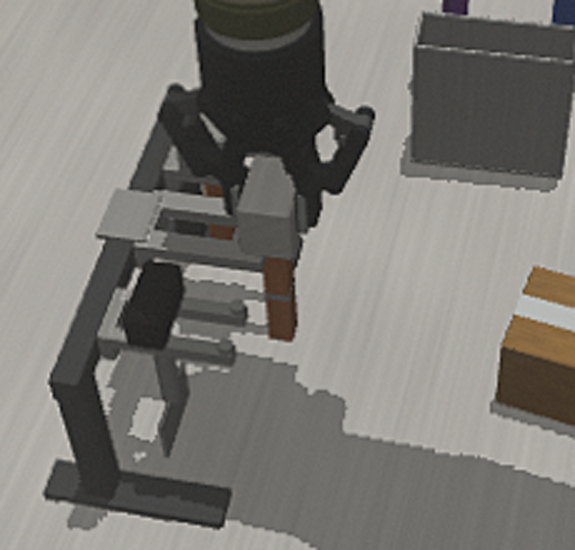

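send_rows --pt "0 1.5 0 0 0 0" --pt "0 3 0 0 0 0" --pt "0 4.5 0 0 0 0" --pt "0 6 0 0 0 0" --pt "0 7.5 0 0 0 0" --pt "0 8 0 0 0 0" --pt "0 8 0 0 0 0" --pt "0 8 0 0 0 0" --pt "0 8 0 0 0 0" --pt "0 8 0 0 0 0"

```text
clock: 10.85
tcp_pos: [0.5923, 0.013, 0.1624]
orientation: [0.511, 0.489, 0.511, -0.488]
wrist_force: [-0.8, -0.4, -3.3]
finger_gap: 0.0357
```

```bash
python3 snap.py 7 wrist side
```

```text
10.95 [0.5923 0.013  0.1623] [ 0.5112  0.4886  0.5112 -0.4885] [ 0.63 -0.16 -3.75] [-0.015  0.045 -0.009] 0.0354
```

send_rows --pt "0 0 -0.5 0 0 0" --pt "0 0 -1 0 0 0" --pt "0 0 -1.5 0 0 0" --pt "0 0 -1.5 0 0 0" --pt "0 0 -1.5 0 0 0" --pt "0 0 -1.5 0 0 0" --pt "0 0 -1.5 0 0 0" --pt "0 0 -1.5 0 0 0" --pt "0 0 -1.5 0 0 0" --pt "0 0 -1.5 0 0 0"

```text
clock: 12.2
tcp_pos: [0.5923, 0.0145, 0.1623]
orientation: [0.511, 0.489, 0.511, -0.489]
wrist_force: [0.6, -0.8, -3.1]
finger_gap: 0.0357
```

send_rows --pt "0 0 0.5 0 0 0" --pt "0 0 1 0 0 0" --pt "0 0 1.5 0 0 0" --pt "0 0 2 0 0 0" --pt "0 0 2.5 0 0 0" --pt "0 0 3 0 0 0" --pt "0 0 3 0 0 0" --pt "0 0 3 0 0 0" --pt "0 0 3 0 0 0" --pt "0 0 3 0 0 0"

```text
clock: 13.45
tcp_pos: [0.5924, 0.0115, 0.1623]
orientation: [0.511, 0.489, 0.511, -0.489]
wrist_force: [-0.2, -0.0, -2.5]
finger_gap: 0.0354
```

send_rows --pt "0 1 -1.5 0 0 0" --pt "0 4 -1.5 0 0 0" --pt "0 7 -1.5 0 0 0" --pt "0 10 -1.5 0 0 0" --pt "0 13 -1.5 0 0 0" --pt "0 16 -1.5 0 0 0" --pt "0 19 -1.5 0 0 0" --pt "0 22 -1.5 0 0 0" --pt "0 25 -1.5 0 0 0" --pt "0 28 -1.5 0 0 0"

```text
clock: 14.7
tcp_pos: [0.6182, 0.0153, 0.1612]
orientation: [0.51, 0.488, 0.513, -0.489]
wrist_force: [-4.5, 1.8, -3.0]
finger_gap: 0.0356
```

```bash
python3 snap.py 8 wrist
```

```text
14.75 [0.6189 0.0153 0.1613] [ 0.5099  0.488   0.5128 -0.4888] [-2.59  3.6  -4.37] [0.634 0.752 0.033] 0.0356
```

View pics/wrist8.png

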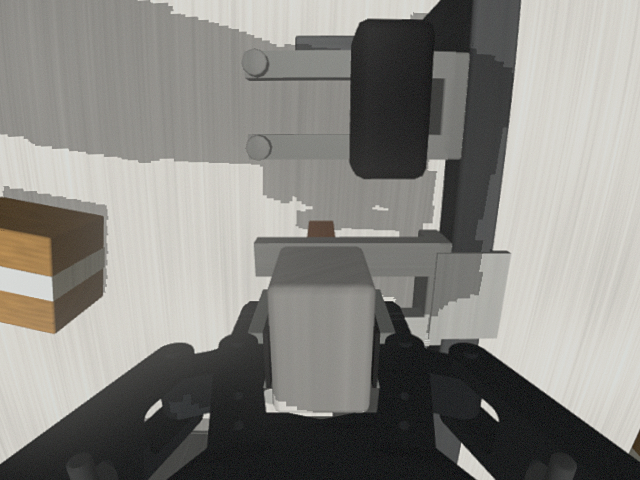

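send_rows --pt "0 3 0 0 0 0" --pt "0 6 0 0 0 0" --pt "0 10 0 0 0 0" --pt "0 14 0 0 0 0" --pt "0 18 0 0 0 0" --pt "0 22 0 0 0 0" --pt "0 26 0 0 0 0" --pt "0 29 0 0 0 0" --pt "0 31 0 0 0 0" --pt "0 31 0 0 0 0"

```text
clock: 16.0
tcp_pos: [0.6514, 0.0156, 0.1623]
orientation: [0.511, 0.489, 0.511, -0.489]
wrist_force: [0.6, 0.9, -3.5]
finger_gap: 0.0354
```

```bash
python3 snap.py 9 wrist side; python3 - <<'E'
from h import *
import pickle
s=pickle.load(open('d9.pkl','rb'))["side"]
cv2.imwrite("pics/c9s.png",cv2.resize(s["frame"][170:390,170:400],None,fx=2.5,fy=2.5,interpolation=cv2.INTER_CUBIC))
E
```

```text
16.1 [0.6512 0.0157 0.1623] [ 0.5112  0.4885  0.5112 -0.4886] [-0.46  0.08 -3.7 ] [0.002 0.017 0.006] 0.0354
```

View pics/wrist9.png

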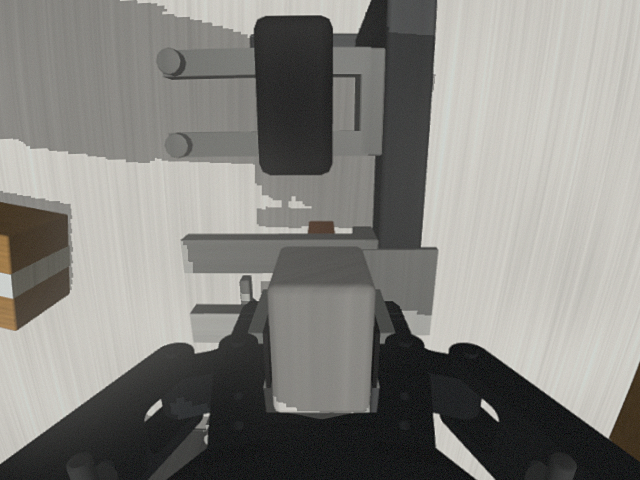

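View pics/c9s.png

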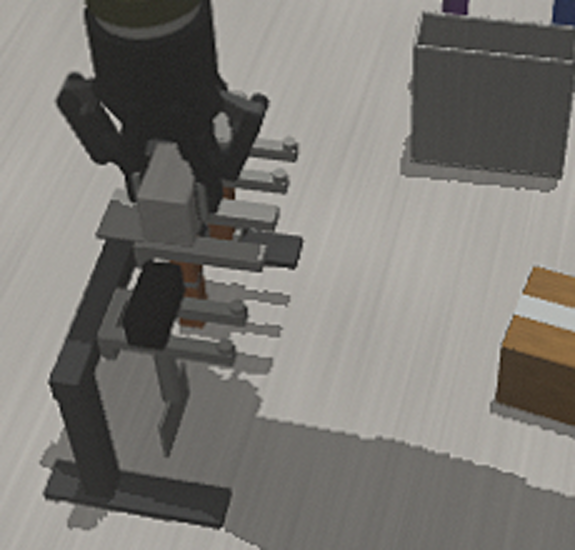

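send_rows --pt "0.7 0 0 0 0 0" --pt "1.4 0 0 0 0 0" --pt "2.1 0 0 0 0 0" --pt "2.7 0 0 0 0 0" --pt "3.2 0 0 0 0 0" --pt "3.6 0 0 0 0 0" --pt "3.9 0 0 0 0 0" --pt "3.9 0 0 0 0 0" --pt "3.9 0 0 0 0 0" --pt "3.9 0 0 0 0 0"

```text
clock: 17.35
tcp_pos: [0.6513, 0.0157, 0.1584]
orientation: [0.511, 0.489, 0.511, -0.489]
wrist_force: [-0.3, 0.2, -2.5]
finger_gap: 0.0353
```

send_rows --pt "0.2 0 0 0 0 0" --pt "0.4 0 0 0 0 0" --pt "0.6 0 0 0 0 0" --pt "0.8 0 0 0 0 0" --pt "0.8 0 0 0 0 0" --pt "0.8 0 0 0 0 0" --pt "0.8 0 0 0 0 0" --pt "0.8 0 0 0 0 0" --pt "0.8 0 0 0 0 0" --pt "0.8 0 0 0 0 0"

```text
clock: 18.6
tcp_pos: [0.6513, 0.0157, 0.1577]
orientation: [0.511, 0.489, 0.511, -0.488]
wrist_force: [-0.9, -0.1, -2.9]
finger_gap: 0.0356
```

```bash
python3 snap.py a wrist
```

```text
18.65 [0.6513 0.0157 0.1577] [ 0.5113  0.4886  0.5112 -0.4885] [-0.23 -1.68 -2.57] [-0.005  0.036  0.029] 0.0353
```

send_rows --pt "0.2 0 0 0 0 0" --pt "0.4 0 0 0 0 0" --pt "0.6 0 0 0 0 0" --pt "0.6 0 0 0 0 0" --pt "0.6 0 0 0 0 0" --pt "0.6 0 0 0 0 0" --pt "0.6 0 0 0 0 0" --pt "0.6 0 0 0 0 0" --pt "0.6 0 0 0 0 0" --pt "0.6 0 0 0 0 0"

```text
clock: 19.9
tcp_pos: [0.6513, 0.0157, 0.1576]
orientation: [0.511, 0.489, 0.511, -0.488]
wrist_force: [-5.0, -0.1, 5.4]
finger_gap: 0.0353
```

```bash
python3 snap.py b wrist
```

```text
19.95 [0.6513 0.0157 0.1576] [ 0.5114  0.4887  0.511  -0.4884] [-3.16  0.11  5.2 ] [0.033 0.713 0.019] 0.0356
```

send_rows --pt "-0.3 0 0 0 0 0" --pt "-0.4 0 0 0 0 0" --pt "-0.4 0 0 0 0 0" --pt "-0.4 0 0 0 0 0" --pt "-0.4 0 0 0 0 0" --pt "-0.4 0 0 0 0 0" --pt "-0.4 0 0 0 0 0" --pt "-0.4 0 0 0 0 0" --pt "-0.4 0 0 0 0 0" --pt "-0.4 0 0 0 0 0" --newtons 20

```text
clock: 21.2
tcp_pos: [0.6513, 0.0157, 0.1576]
orientation: [0.511, 0.489, 0.511, -0.488]
wrist_force: [-2.9, -0.2, 4.2]
finger_gap: 0.0355
```

```bash
python3 snap.py c wrist
```

```text
21.25 [0.6513 0.0157 0.1576] [ 0.5113  0.4886  0.5111 -0.4885] [-3.77  0.13  5.03] [ 0.085  0.565 -0.001] 0.0354
```

send_rows --pt "0 0 0 0 0 0" --pt "0 0 0 0 0 0" --pt "0 0 0 0 0 0" --pt "0 0 0 0 0 0" --pt "0 0 0 0 0 0" --pt "0 0 0 0 0 0" --pt "0 0 0 0 0 0" --pt "0 0 0 0 0 0" --pt "0 0 0 0 0 0" --pt "0 0 0 0 0 0" --claw 46

```text
clock: 22.5
tcp_pos: [0.6513, 0.0157, 0.1574]
orientation: [0.511, 0.489, 0.511, -0.489]
wrist_force: [-0.6, 0.4, -0.0]
finger_gap: 0.0458
```

```bash
python3 snap.py d wrist side; python3 - <<'E'
from h import *
import pickle
s=pickle.load(open('dd.pkl','rb'))["side"]
cv2.imwrite("pics/cds.png",cv2.resize(s["frame"][170:390,170:400],None,fx=2.5,fy=2.5,interpolation=cv2.INTER_CUBIC))
E
```

```text
22.6 [0.6513 0.0157 0.1575] [ 0.5112  0.4886  0.5112 -0.4885] [ 0.16 -0.27 -0.3 ] [-0.031  0.051 -0.009] 0.0457
```

View pics/wristd.png

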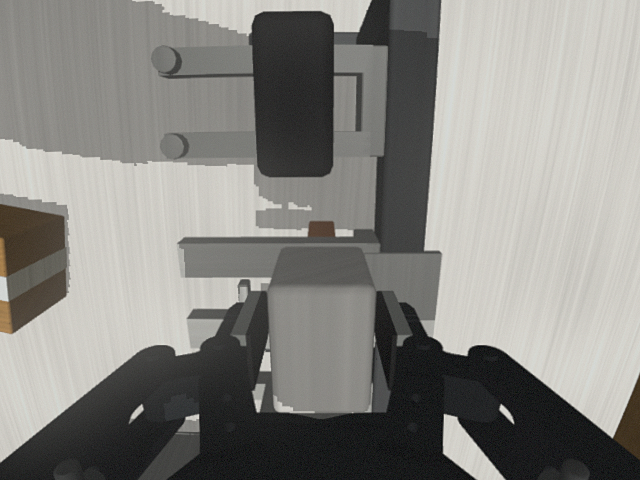

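View pics/cds.png

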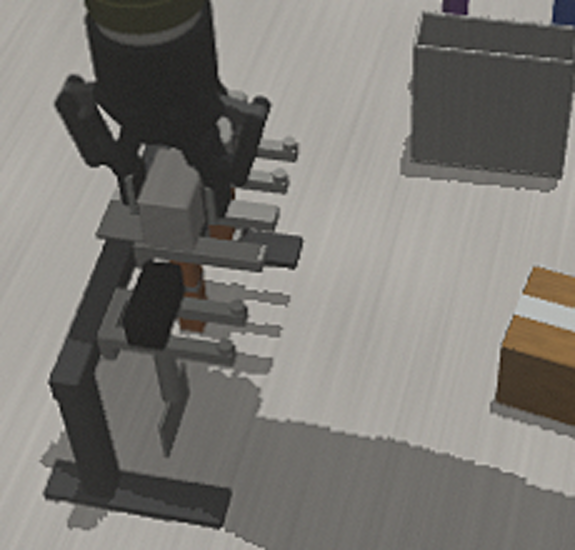

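send_rows --pt "0 0 0 0 0 0" --pt "-2 0 0 0 0 0" --pt "-6 0 0 0 0 0" --pt "-14 0 0 0 0 0" --pt "-25 0 0 0 0 0" --pt "-40 0 0 0 0 0" --pt "-60 0 0 0 0 0" --pt "-80 0 0 0 0 0" --pt "-95 0 0 0 0 0" --pt "-100 0 0 0 0 0" --claw 60

```text
clock: 23.85
tcp_pos: [0.6518, 0.0156, 0.2591]
orientation: [0.512, 0.489, 0.511, -0.488]
wrist_force: [0.5, 0.2, 0.5]
finger_gap: 0.0599
```

send_rows --pt "0 -10 0 0 0 0" --pt "0 -30 0 0 0 0" --pt "0 -55 -10 0 0 0" --pt "0 -80 -25 0 0 0" --pt "0 -105 -40 0 0 0" --pt "0 -115 -45 0 0 0" --pt "0 -120 -45 0 0 0" --pt "0 -120 -45 0 0 0" --pt "0 -120 -45 0 0 0" --pt "0 -120 -45 0 0 0"

```text
clock: 25.1
tcp_pos: [0.5299, 0.0549, 0.2571]
orientation: [0.511, 0.489, 0.511, -0.489]
wrist_force: [-0.8, 0.1, 0.5]
finger_gap: 0.0601
```

```bash
python3 snap.py e wrist side scene; python3 - <<'E'
from h import *
import pickle
D=pickle.load(open('de.pkl','rb'))
cv2.imwrite("pics/ces.png",cv2.resize(D["side"]["frame"][170:390,170:400],None,fx=2.5,fy=2.5,interpolation=cv2.INTER_CUBIC))
cv2.imwrite("pics/cec.png",cv2.resize(np.clip(D["scene"]["frame"][180:350,320:460].astype(int)*2,0,255).astype(np.uint8),None,fx=3.5,fy=3.5,interpolation=cv2.INTER_CUBIC))
E
```

```text
25.25 [0.5296 0.0551 0.2572] [ 0.5111  0.4885  0.5112 -0.4887] [ 0.6  -0.9  -0.57] [-0.026  0.007  0.022] 0.0602
```

View pics/ces.png

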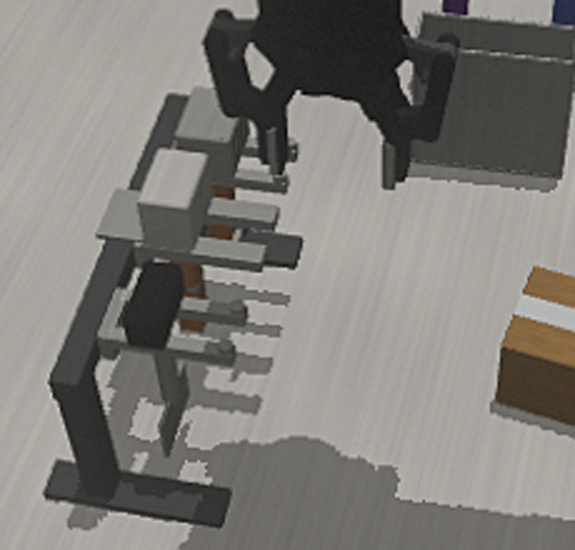

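View pics/cec.png

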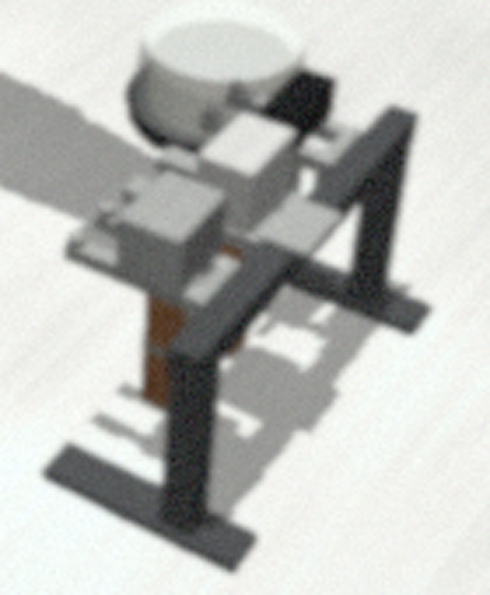

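View pics/wriste.png

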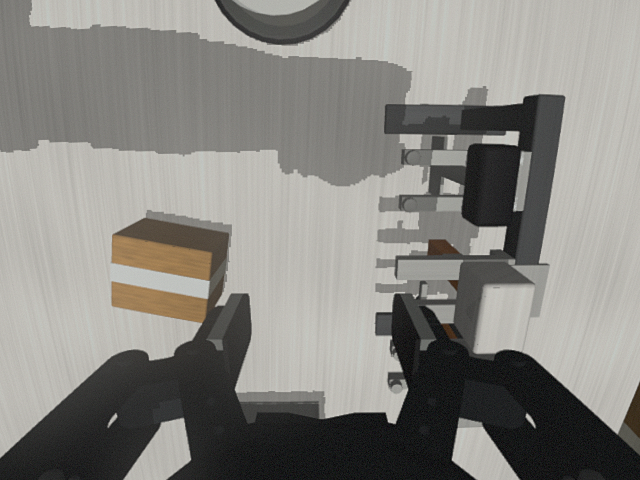

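```bash
python3 - <<'E'
from h import *
import pickle
D=pickle.load(open('de.pkl','rb'))
cv2.imwrite("pics/cew.png",cv2.resize(D["wrist"]["frame"][225:365,380:560],None,fx=4,fy=4,interpolation=cv2.INTER_CUBIC))
E
```

```text
(no output)
```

View pics/cew.png

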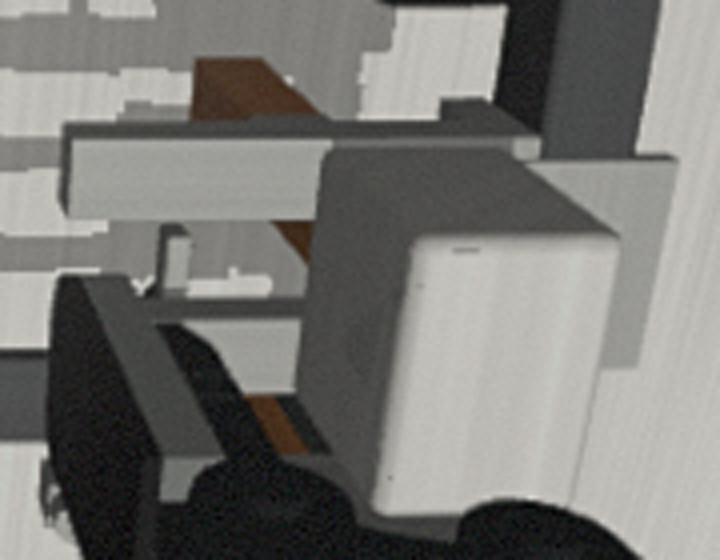

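```bash
python3 - <<'E'
from h import *
import pickle
w=pickle.load(open('de.pkl','rb'))["wrist"]
P=np.array([onz(w,(380+a/4,225+b/4),.194) for a,b in [(412,236),(617,236),(580,510),(374,515)]])
print(P.round(4),P.mean(0).round(4))
e=(P[1]+P[2]-P[0]-P[3])/2;h=(P[0]+P[1]-P[2]-P[3])/2
print(np.degrees(np.arctan2(e[1],e[0])),np.degrees(np.arctan2(-h[0],h[1])))
from workcell import job
print(job.hand_in())
E
```

```text
[[ 0.6323  0.0413  0.194 ]
 [ 0.666   0.0425  0.194 ]
 [ 0.6717 -0.0081  0.194 ]
 [ 0.6357 -0.0097  0.194 ]] [0.6514 0.0165 0.194 ]
2.301028295346631 5.106575387176832
the job is handed in; nothing more can be done
None
```

The mallet hangs on the middle hook with the gate shut behind it. I handed the job in after about 25 s of robot time, with the gripper open and clear.

**Lift and entry:** I gripped the head across its 36 mm and lifted it straight out of the trough. I then slid the handle along the real fork, which the camera placed about 8 mm to the −y side of its nominal place. With the handle in the mouth I felt 1.5 mm to each side and met no contact. The readings I took at the gate showed only 4–5 N.

**Setting down:** The head pressed on the prongs with about 9 N, and I released it there. Backing off 0.4 mm first had not lowered that reading. After release the wrist force read near zero.

**Last checks:**
- **Position:** The head centre is at about (0.651, 0.016), roughly 7 mm beyond the seat point and within 1 mm of the fork's centre line.
- **Gate:** The last wrist picture shows it straight across the gap, in front of the handle.
- **Bystanders:** The neighbours, carton and cake pack look undisturbed in the last pictures. I judged this by eye and did not measure them.
- **Squareness:** Two readings disagreed. The head's near and far edges gave a yaw of 2.3°, against 2.65° for the rack. Its side edges gave 5.1°, but the far corners were partly hidden by the fingers, so I took that as a reading error. I did not check it again.

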